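Set the warming plate under the coffee carafe

TASK

The coffee carafe stands on one of the two zones of the warming plate and the mug on the other: set the knob straight in front of the carafe to 4 (the fourth click clockwise from off) and the knob in front of the mug to off. Turn each knob only while it stands out (a push brings out a knob that is pushed in), and finish with both knobs pushed in and latched. Do not shift or knock over anything on or around the plate.

Things in the scene. Friction and masses are not known exactly. Their poses are not given: they have to be found in the camera images.
- plate: electric warming plate, silver slab 260 (x) x 380 (y) x 45 mm with black glass over its far part, fixed on the worktop. Origin: centre of its underside; x points from the knobs to the heating zones (away from the robot), y to its left, z up. Its flat top is at z = 45 mm. The two knobs' vertical axes are at x = -90, y = +95 mm (left) and y = -95 mm (right).
- left_zone (a point): centre of the left heating zone (ringed disc of radius 68 mm on the glass), on the plate's top at plate x = 45, y = +92 mm. Its knob is the left one, straight in front of it.
- right_zone (a point): centre of the right heating zone, plate x = 45, y = -92 mm. Its knob is the right one, straight in front of it.
- a_knob (a joint): how far knob A is pressed down (m). Push-push latch: 0 = out (knob top 23.5 mm above the plate's top), 0.0142 = latched in (9.3 mm above), about 0.0205 = firm stop. Each press past 0.0195 and release changes it over: out becomes latched in, in springs out; a press short of 0.0175 leaves it as it was. Spring 2 N (out) to 3.3 N (stop).
- b_knob (a joint): the same for knob B.
- a_knob_top (a point): centre of knob A's flat top; moves up and down with it. Knob A may be the left or the right one. It is black, round, fluted, 37 mm across, straight-sided, with a white line on top towards the pointer, and a red band low on its side that shows only when it is out. Out, it can be gripped across any diameter; its sides then show for 23.5 mm.
- b_knob_top (a point): centre of knob B's flat top; knob B looks and works just as knob A and is on the other side of the plate.
- a_dial (a joint): angle of knob A (rad) about its vertical axis, growing clockwise seen from above. Clicks into settings 0 to 6, 0.436 rad (25 degrees) apart: 0 = off = 0 rad, 4 = 1.745 rad; end stops at 0 and 6. A click takes about 0.06 N m; let go between two it snaps to the nearer. It turns with the knob, pressed or not.
- b_dial (a joint): the same for knob B.
- a_pointer (a point): tip of the red pointer on the steel skirt under knob A, 24.5 mm from the axis; turns with the dial, does not move up or down. It points 75 degrees left of plate +x at off and 25 degrees right of it at 4. Marks on the plate round the knob: a dark dot for off, then six orange ticks of growing length for 1 to 6.
- b_pointer (a point): tip of the red pointer under knob B.
- carafe: glass coffee carafe with black lid and handle, 140 mm tall, body 128 mm across, stands on one of the two zones with its handle turned roughly away from the knobs. Origin: underside, middle of body and handle together: the body's axis lies 22 mm along +y, the handle reaches 86 mm along -y. 0.7 kg.
- mug: white mug, 91 mm tall, 80 mm across, stands on the other zone. Origin: underside, middle of cup and handle together: the cup's axis lies 16 mm along +y, the handle reaches 56 mm along -y.
- salt_shaker: salt shaker, 44 mm across, 90 mm tall, standing on the plate between the two knobs. Origin: centre of its underside; z up.
- pepper_mill: wooden pepper mill, 58 mm across, 160 mm tall, beside the plate's right edge. Origin: centre of its underside; z up.
- spice_jar: spice jar with green lid, 46 mm across, 106 mm tall, in front of the plate. Origin: centre of its underside; z up.
- lemon: yellow lemon, 78 x 55 x 56 mm, lying on the range to the left of the worktop, whose top is 7 mm higher. Origin: centre of its underside.
- oil_bottle: slim sauce bottle with yellow cap, 48 mm across, 183 mm tall, beside the plate's left edge. Origin: centre of its underside; z up.

How it is judged:
On the way, in this order (a step that is already met when the one before it is completed fails the run):
1. one of the two knobs has been set while standing out: the carafe's to 4, or the mug's to off (((horizontal distance between carafe and a_knob_top below 0.2 m and ((value of joint a_knob below 0.003 m and value of joint a_dial between 1.615 and 1.875 rad) or (value of joint b_knob below 0.003 m and value of joint b_dial below 0.13 rad))) or (horizontal distance between carafe and b_knob_top below 0.2 m and ((value of joint b_knob below 0.003 m and value of joint b_dial between 1.615 and 1.875 rad) or (value of joint a_knob below 0.003 m and value of joint a_dial below 0.13 rad))))), for 0.2 s.
2. the carafe's knob is at 4 and the mug's at off, and the one set last still stands out (((horizontal distance between carafe and a_knob_top below 0.2 m and (value of joint a_dial between 1.615 and 1.875 rad and value of joint b_dial below 0.13 rad and value of joint any of a_knob, b_knob below 0.003 m)) or (horizontal distance between carafe and b_knob_top below 0.2 m and (value of joint b_dial between 1.615 and 1.875 rad and value of joint a_dial below 0.13 rad and value of joint any of b_knob, a_knob below 0.003 m)))), for 0.2 s.
At the end, for the whole second after the job is handed in: both knobs are latched in (joint value 0.0125 to 0.016 m), the knob in front of the carafe is at setting 4 (1.745 rad, give or take 0.13), the one in front of the mug is at off (below 0.13 rad), and carafe, mug, shaker, mill, jar and bottle are at rest where they stood (((horizontal distance between carafe and a_knob_top below 0.2 m and (value of joint a_dial between 1.615 and 1.875 rad and value of joint b_dial below 0.13 rad and value of joint a_knob between 0.0125 and 0.016 m and value of joint b_knob between 0.0125 and 0.016 m)) or (horizontal distance between carafe and b_knob_top below 0.2 m and (value of joint b_dial between 1.615 and 1.875 rad and value of joint a_dial below 0.13 rad and value of joint b_knob between 0.0125 and 0.016 m and value of joint a_knob between 0.0125 and 0.016 m))) and linear speed of each of carafe, mug, salt_shaker, pepper_mill, spice_jar, oil_bottle below 0.02 m/s); the robot touches nothing.
It fails at once if the carafe or the mug is shifted by more than 15 mm or tipped (distance of any of carafe, mug from where it was at the start of the episode above 0.015 m or angle between any of carafe, mug's own z axis and vertical above 0.25 rad).
It fails at once if the shaker, mill, jar, bottle or lemon is shifted by more than 25 mm, or one of the first four tipped (distance of any of lemon, salt_shaker, pepper_mill, spice_jar, oil_bottle from where it was at the start of the episode above 0.025 m or angle between any of salt_shaker, pepper_mill, spice_jar, oil_bottle's own z axis and vertical above 0.35 rad).
It also fails if it takes over 59 s, if anything falls off the work surface, if the arm or the gripper's body presses on something with over 40 N, if the wrist force passes 120 N, or if a joint passes its speed limit or range.

ROBOT

A 6-joint arm with a two-finger parallel gripper is mounted at the origin on a cart in front of the work surface, level with it; the furniture and walls round the work are solid. World frame = base frame: x ahead of the robot, y to its left, z up, the work surface at z = 0. Lengths are in m, angles in rad, forces in N, time in s.
With the tool pointing down it reaches from about 0.35 to 0.975 m from the base axis. Payload 7.1 kg.
Tool frame: the origin (TCP) lies at the centre of the arm's flange, where the gripper is bolted on; the fingertips stand 182 mm ahead of it and the grasp point (between the pads) lies 163 mm ahead of it; z points along the fingers, y is the line along which they close (so a half turn about z gives the same grasp; the last joint's range is limited). The gripper opens to 88 mm and grips with 3 to 60 N. Pads are 20 mm wide; open, the fingers measure 115 mm over their backs; the gripper's body (75 mm by 178 mm) begins 61 mm behind the grasp point.
Start: joints at [-1.325, 0.423, 1.63, -0, 1.089, -0.019], TCP at [0.164, -0.603, 0.405] pointing down, gripper open.
Joint ranges: [-3, 3], [-0.9, 2.11], [0.09, 2.58], [-1.31, 4.45], [0.11, 2.69], [-2.54, 2.54]. Speed limits (rad/s): [2.39, 2.39, 3.01, 3.14, 3.14, 3.14].

INTERFACE

Orientations are given as a rotation vector (axis times angle).
In Python, from cell import env, eyes gives the robot as it stands (env), with the cameras (eyes).
- The arm moves only by the tool nudge_tcp, called after "Call:" as name(argument=value, ...) on one line, values as JSON. Schema: {"type":"object","properties":{"moves":{"type":"array","items":{"type":"number"},"minItems":4,"maxItems":20},"finger_gap":{"type":"number"},"grip_n":{"type":"number"},"only":{"type":"string"},"quiet":{"type":"boolean"},"lines":{"type":"string"}},"required":["moves"],"additionalProperties":false}. moves is one flat list of numbers that holds 1 to 5 rows one after another, with no inner brackets; each row has 4 numbers: dx, dy, dz in shares of 0.2 m (1.0 is 0.2 m), then a turn about the tool's z in fractions of the full range, 1 being 4 rad; each row is the pose to reach, as a shift and turn from the pose commanded when the call began, along the tool's axes at that moment; what a row does not reach only later rows make up. A row lasts 1/10 s, in which the tool goes at most 0.05 m and 0.15 rad, less where a joint would pass 70% of its speed; a pose out of reach is approached as far as the arm can. finger_gap is the finger opening in m, set as the call begins (left out keeps the last). The fingers move at their own pace and stop on an object; grip_n is the grip in N (left out, the last holds). Time passes only in rows, so rows that do not move let the fingers close. The tool returns the time, the measured TCP pose, the force, the opening and the grip force at its end. only (a regular expression) keeps the lines of the reply that match it, lines (a string "A,B") keeps lines A to B, and quiet returns only ok. Shift and turn numbers lie between -1 and 1, and a call with a number outside is refused. Input that does not fit is refused with a message, and nothing moves.
- env.get_state(): the state, without advancing time (a new reading comes with each control period).
- eyes.grab_frame(name): name is "scene" or "side" or "wrist"; returns a dict with "frame" (400x640x3 uint8, red, green, blue), "fx", "fy", "cx", "cy" (pixels), "xyz" and "attitude" of the camera in the world; the wrist camera has in their place "T_tool_cam" (4x4, takes a point from camera to tool coordinates, whose origin is the TCP and whose axes are the flange's). Camera axes: x right, y up, looking along -z (the intrinsics and any distortion apply to the point x, -y, -z); pixel columns grow to the right and rows downward; lengths in m; the calibration is good to about 2 mm. A picture is of the moment at which its call begins: read the wrist's pose just before it. There is no depth.
- env.finish_job(): hands the job in; it is judged then, once.
The state is a dict: "t": time; "joint_positions": joint angles; "qvel": joint speeds; "joint_torque": joint torques, N m; "tcp_pos": TCP position; "orientation": TCP orientation; "force": force on the tool from outside, world axes, zero at the start; "moment": the same for the moment, N m; "gripper_width": finger opening in m; "grasp_force": force on a finger pad.
Only numpy, scipy, OpenCV 4.12 (cv2) and the standard library are available. Lean on these libraries where they do the work, as an engineer would, in place of code of your own. Each camera call takes 0.05 s, during which the arm holds its last target. There are 200 camera calls.

## Working session

There is one attempt and no reset: what is moved stays moved. The work goes in short steps, Python scripts to look and compute and a tool call to move; the robot and the scene stay as the last step left them, time stands still between calls to the robot, and variables do not carry over. Pictures are saved under pics/ and viewed, at most 13 in all, crops included, and the job is handed in when it is done.

```bash
ls; mkdir -p pics; python3 - <<'E'
from cell import env, eyes
import cv2
s=env.get_state();print(s)
for n in("scene","side","wrist"):
    f=eyes.grab_frame(n);cv2.imwrite(f"pics/{n}0.png",f["frame"][:,:,::-1]);print(n,{k:v for k,v in f.items() if k!="frame"})
E
```

```text
cell.py
pics
{'t': 0.0, 'joint_positions': array([-1.32501679e+00,  4.23820876e-01,  1.63069787e+00, -2.18424303e-05,
        1.08859985e+00, -1.90064442e-02]), 'qvel': array([ 2.57693483e-04,  7.15822801e-04, -6.17395394e-05,  5.21917232e-04,
        2.76049778e-04,  1.29400241e-03]), 'joint_torque': array([ 1.58678458e-04, -5.44622898e+01, -2.73669577e+01,  6.43908698e-02,
        2.28867604e-02, -1.31261354e-04]), 'tcp_pos': array([ 0.16351342, -0.60293644,  0.40391086]), 'orientation': array([-3.11259726e+00, -4.14526802e-01,  3.01244487e-04]), 'force': array([ 0.11248327, -0.46435081, -0.85703963]), 'moment': array([-0.08124424, -0.00103852,  0.04432324]), 'grasp_force': 0.0, 'gripper_width': 0.08772112844470614}
scene {'fx': 436.117976181477, 'fy': 436.117976181477, 'cx': 323.54144296845107, 'cy': 197.83144268989562, 'xyz': array([-0.40787028, -0.81815429,  0.90282124]), 'attitude': array([ 0.89230159, -0.42804632, -0.85258931])}
side {'fx': 515.5200013684178, 'fy': 515.5200013684178, 'cx': 317.2698759423634, 'cy': 201.5734895389587, 'xyz': array([-0.29754393, -1.22416433,  0.60949129]), 'attitude': array([ 1.1723621 , -0.36132736, -0.56678223])}
wrist {'fx': 338.65648602120586, 'fy': 338.65648602120586, 'cx': 323.5779296351273, 'cy': 207.4681131516536, 'T_tool_cam': array([[-7.89268053e-04,  9.59903732e-01,  2.80328739e-01,
         7.57804850e-02],
       [ 9.99996370e-01,  3.54099788e-05,  2.69424754e-03,
        -1.00058743e-04],
       [ 2.57629184e-03,  2.80329848e-01, -9.59900276e-01,
         2.01411573e-02],
       [ 0.00000000e+00,  0.00000000e+00,  0.00000000e+00,
         1.00000000e+00]])}
```

View pics/scene0.png

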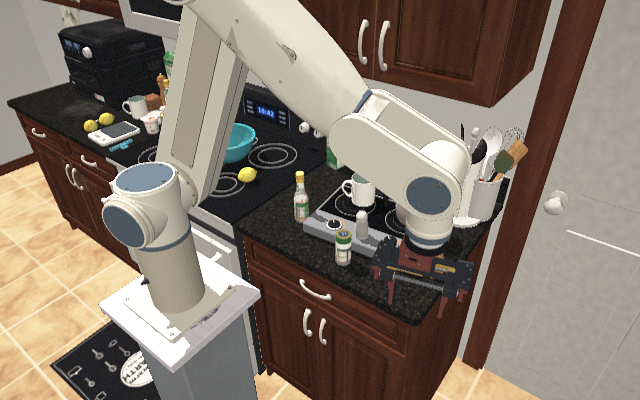

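The scene view shows the mug on the left zone (358,190), the left knob at (333,224), the shaker at (362,228), the jar at (343,247) and the bottle at (301,198). The arm hides the right side.

```bash
cat > h.py <<'E'
from cell import env, eyes
import numpy as np, cv2
from scipy.spatial.transform import Rotation as R
def pose():
    s=env.get_state(); return s["tcp_pos"],R.from_rotvec(s["orientation"]).as_matrix()
def grab(n,save=None):
    p,M=pose(); f=eyes.grab_frame(n)
    if n=="wrist":
        T=f["T_tool_cam"]; f["o"]=p+M@T[:3,3]; f["M"]=M@T[:3,:3]
    else: f["o"]=f["xyz"]; f["M"]=R.from_rotvec(f["attitude"]).as_matrix()
    if save: cv2.imwrite(save,f["frame"][:,:,::-1])
    return f
def ray(f,u,v,z):
    d=f["M"]@np.array([(u-f["cx"])/f["fx"],-(v-f["cy"])/f["fy"],-1.]); return f["o"]+d*(z-f["o"][2])/d[2]
def proj(f,P):
    c=f["M"].T@(np.asarray(P)-f["o"]); return f["cx"]-f["fx"]*c[0]/c[2], f["cy"]+f["fy"]*c[1]/c[2]
def totool(d):
    p,M=pose(); return M.T@np.asarray(d)
E
python3 - <<'E'
from h import *
f=grab("scene")
for n,u,v,z in[("Lknob",333,224,.06),("shaker base",362,239,.045),("jarbase",343,263,0),("bottle base",301,219,0),("front left corner",304,228,.045)]: print(n,ray(f,u,v,z).round(3))
p,M=pose();print(M.round(3))
f=grab("wrist","pics/w1.png")
print("wrist cam",f["o"],f["M"][:,2])
E
```

```text
Lknob [ 0.442 -0.193  0.06 ]
shaker base [ 0.451 -0.295  0.045]
jarbase [ 0.371 -0.282  0.   ]
bottle base [ 0.461 -0.046  0.   ]
front left corner [ 0.388 -0.121  0.045]
[[ 0.965  0.262 -0.   ]
 [ 0.262 -0.965  0.001]
 [ 0.    -0.001 -1.   ]]
wrist cam [ 0.23665714 -0.58311063  0.38404787] [0.27149491 0.0698832  0.9598994 ]
```

View pics/w1.png

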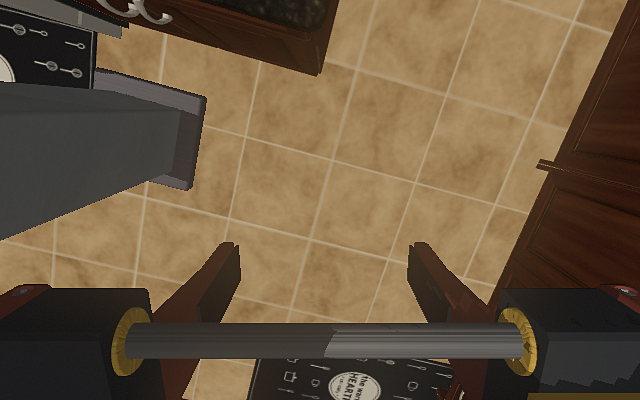

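The manual's scale: shifts go in shares of 0.2 m and turns go in shares of 4 rad. Converting my numbers, 0.19 m / 0.2 = 0.95, 0.15 m / 0.2 = 0.75.

Call:
nudge_tcp(moves=[0.15,-0.1,-0.15,0,0.35,-0.25,-0.3,0,0.55,-0.4,-0.4,0,0.75,-0.55,-0.5,0,0.95,-0.7,-0.5,0])

```text
t: 0.75
tcp_pos: [0.302, -0.4291, 0.5056]
orientation: [3.111, 0.413, 0.003]
force: [1.1, -0.5, -0.1]
gripper_width: 0.0882
grasp_force: 0.0
```

Call:
nudge_tcp(moves=[0.2,-0.15,0,0,0.35,-0.3,0,0,0.5,-0.45,0,0,0.5,-0.5,0,0,0.5,-0.5,0,0])

```text
t: 1.25
tcp_pos: [0.3715, -0.3062, 0.5033]
orientation: [-3.113, -0.419, 0.001]
force: [-0.1, 0.3, -0.1]
gripper_width: 0.0876
grasp_force: 0.0
```

```bash
python3 - <<'E'
from h import *
f=grab("wrist","pics/w2.png");print(pose()[0])
grab("scene","pics/s2.png")
E
```

```text
[ 0.37131075 -0.30726595  0.50342715]
```

View pics/w2.png

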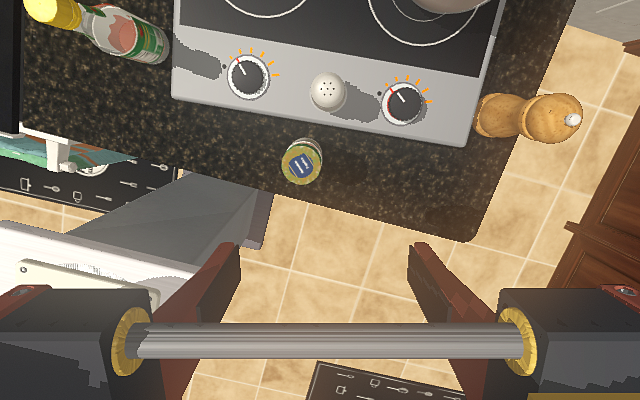

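The wrist picture shows the left knob at (248,76), the right knob at (403,103), the shaker at (328,90), the jar at (302,160), the mill base at (490,115) and the carafe at the top right. I'll move forward for a fuller view.

In the tool's units: 0.11 m / 0.2 = 0.55, 0.08 m / 0.2 = 0.4.

Call:
nudge_tcp(moves=[0.2,0,0,0,0.4,0,0,0,0.55,0,0,0,0.55,0,0,0])

```text
t: 1.75
tcp_pos: [0.4798, -0.2796, 0.5029]
orientation: [3.114, 0.415, 0.001]
force: [0.5, -0.7, -0.7]
gripper_width: 0.0882
grasp_force: 0.0
```

```bash
python3 - <<'E'
from h import *
f=grab("wrist","pics/w3.png");print(pose()[0])
im=f["frame"]; hsv=cv2.cvtColor(im,cv2.COLOR_RGB2HSV)
big=cv2.resize(im[60:280,150:520],None,fx=2.16,fy=2.16,interpolation=cv2.INTER_CUBIC);cv2.imwrite("pics/w3c.png",big[:,:,::-1])
E
```

```text
[ 0.47835812 -0.27978685  0.50268571]
```

View pics/w3.png

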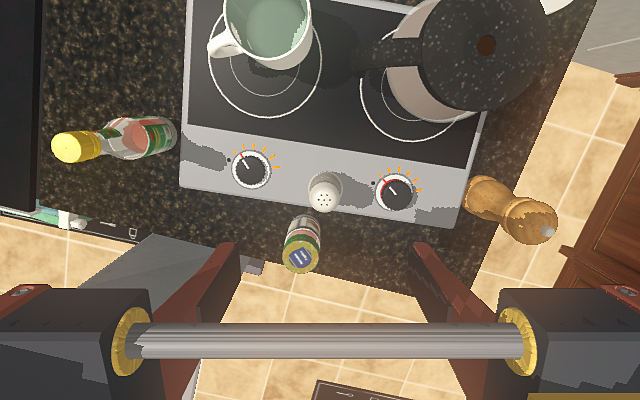

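View pics/w3c.png

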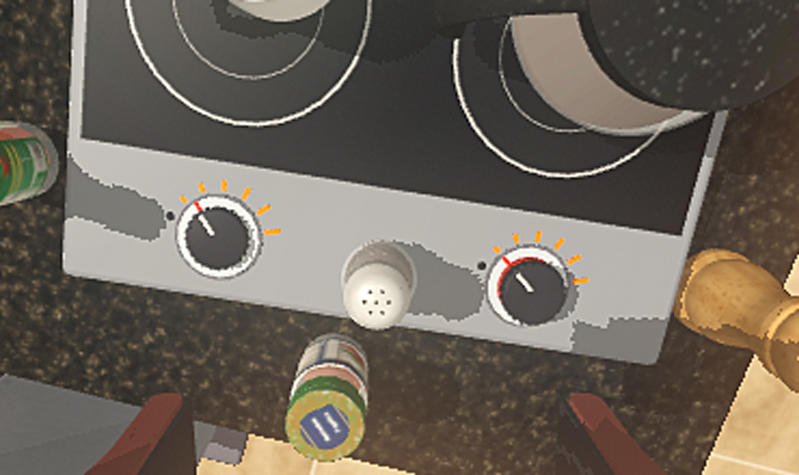

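The close-up shows the left knob pushed in (no red band), with its pointer near 2 at crop (200,207). The right knob stands out (red arc visible), with its pointer near 1 at crop (506,262). The mug is on the left zone and the carafe is on the right.

```bash
python3 - <<'E'
from h import *
f=grab("wrist")
c=lambda x,y:(150+x/2.16,60+y/2.16)
P=lambda x,y,z:ray(f,*c(x,y),z)
A=P(64,272,.045);B=P(655,363,.045);print("corners",A,B,np.linalg.norm(A-B))
L=P(218.5,237,.047);Rk=P(530,286,.047);print("knobs",L,Rk,np.linalg.norm(L-Rk))
y=(L-Rk)[:2];yaw=np.arctan2(y[1],y[0])-np.pi/2;y2=(A-B)[:2];print("yaw",np.degrees(yaw),np.degrees(np.arctan2(y2[1],y2[0])-np.pi/2))
# orange tick centroids as a check: fit knob centre and yaw from ticks
for n,p0,tip in(("L",L,P(197,203,.047)),("R",Rk,P(504,258,.047))):
    v=(tip-p0)[:2];a=np.degrees(np.arctan2(v[1],v[0])-yaw);print(n,"pointer deg left of +x",a,"setting",(75-a)/25,np.linalg.norm(v))
Pl=lambda q:np.array([[np.cos(yaw),np.sin(yaw)],[-np.sin(yaw),np.cos(yaw)]])@(q-(L+Rk)/2)[:2]
print("jar top",Pl(P(325,426,.106)),"shaker top",Pl(P(377,300,.135)),"shaker base",P(377,300,.135))
print("mill",Pl(ray(f,548,228,.16)),"bottle top",Pl(ray(f,68,147,.183)),"carafe lid",Pl(ray(f,486,45,.185)),"mug",Pl(ray(f,265,15,.136)))
E
```

```text
corners [ 0.40631999 -0.1005183   0.045     ] [ 0.44560751 -0.47105704  0.045     ] 0.3726157112373695
knobs [ 0.4527513  -0.18786235  0.047     ] [ 0.47292993 -0.37811977  0.047     ] 0.1913245015186725
yaw 6.054138303775128 6.052350426193396
L pointer deg left of +x 38.62938353447633 setting 1.4548246586209468 0.02339448525665886
R pointer deg left of +x 52.97322647882964 setting 0.8810709408468145 0.02418058735319175
jar top [-0.08485848  0.01506493] shaker top [-0.00051657 -0.00092247] shaker base [ 0.46242422 -0.28396286  0.135     ]
mill [ 0.01175029 -0.22712866] bottle top [0.02290604 0.23083657] carafe lid [ 0.15907013 -0.10640462] mug [0.16284337 0.08043118]
```

In the tool's units: 0.17 m / 0.2 = 0.85, 0.14 m / 0.2 = 0.7, -0.367 rad / 4 = -0.0918.

Call:
nudge_tcp(moves=[-0.05,0.15,0.15,-0.025,-0.1,0.3,0.3,-0.05,-0.15,0.465,0.5,-0.075,-0.155,0.465,0.7,-0.0918,-0.155,0.465,0.85,-0.0918], finger_gap=0.056, grip_n=30)

```text
t: 2.35
tcp_pos: [0.4694, -0.3785, 0.3308]
orientation: [-2.985, -0.973, 0.003]
force: [-0.2, 0.5, -0.6]
gripper_width: 0.0566
grasp_force: 0.0
```

```bash
python3 - <<'E'
from h import *
f=grab("wrist","pics/w4.png");p,M=pose();print(p,M.round(3))
print("expected knob px",proj(f,[.4729,-.3781,.0685]),"axis pt",proj(f,p+M[:,2]*(p[2]-.0685)))
E
```

```text
[ 0.46843238 -0.37702676  0.32646516] [[ 0.809  0.588 -0.007]
 [ 0.588 -0.809  0.006]
 [-0.003 -0.009 -1.   ]]
expected knob px (np.float64(328.2104152856056), np.float64(210.22822447345678)) axis pt (np.float64(320.4587609858226), np.float64(214.87156515776965))
```

View pics/w4.png

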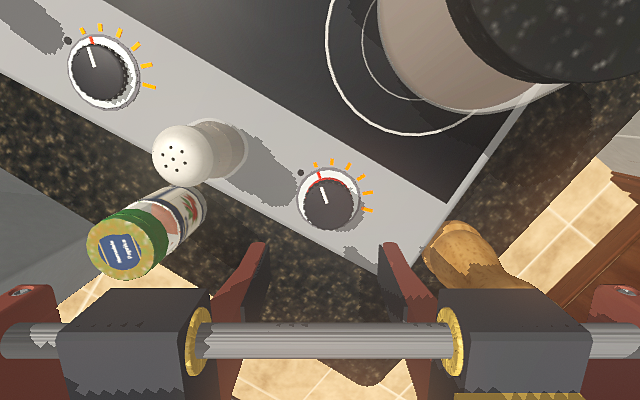

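The right knob is out: its top centre is at (330,204), and its pointer at (319,176) lies on tick 1. The left knob's skirt centre is at (104,72), with its pointer also near tick 1.

```bash
python3 - <<'E'
from h import *
f=grab("wrist");p,M=pose()
im=f["frame"].astype(int)
# dark knob top blob near right knob
hsv=cv2.cvtColor(f["frame"],cv2.COLOR_RGB2HSV)
for n,(u,v),z in(("R",(330,204),.0685),("L",(99,69),.0543)):
    m=np.zeros((400,640),np.uint8);cv2.circle(m,(u,v),33 if n=="R" else 30,255,-1)
    m&=(hsv[...,2]<90).astype(np.uint8)*255
    m=cv2.morphologyEx(m,cv2.MORPH_CLOSE,np.ones((7,7)))
    k,_=cv2.findContours(m,0,2);k=max(k,key=cv2.contourArea);e=cv2.minEnclosingCircle(k);e2=cv2.fitEllipse(k)
    print(n,e,e2,ray(f,*e[0],z),ray(f,u,v,z))
K=ray(f,330,204,.0685);print("skirt",ray(f,328,199,.047),"L",ray(f,104,72,.047))
print("move tool",totool(K-p))
print(f["frame"][204,305:360].tolist()[::4],pose()[0])
E
```

```text
R ((334.0, 190.0), 20.099849700927734) ((337.5098876953125, 193.0269317626953), (22.10715103149414, 40.50135803222656), 111.90374755859375) [ 0.48632719 -0.36907497  0.0685    ] [ 0.47618218 -0.37295146  0.0685    ]
L ((99.49373626708984, 69.61359405517578), 29.212993621826172) ((100.1268310546875, 69.91307067871094), (50.850486755371094, 57.81304168701172), 138.61529541015625) [ 0.45665131 -0.1880809   0.0543    ] [ 0.45681398 -0.18762701  0.0543    ]
skirt [ 0.4737519 -0.3729574  0.047    ] L [ 0.4549891 -0.1872491  0.047    ]
move tool [0.00870774 0.00315601 0.26056084]
[[249, 249, 240], [87, 82, 80], [95, 89, 87], [94, 88, 85], [96, 89, 86], [96, 90, 85], [78, 72, 69], [89, 81, 78], [97, 88, 86], [97, 89, 85], [99, 88, 86], [97, 88, 85], [97, 87, 84], [90, 79, 76]] [ 0.46907015 -0.37692136  0.32909815]
```

Call:
nudge_tcp(moves=[0,0,0,0,0,0,0,0], quiet=true)

```text
ok
```

```bash
python3 - <<'E'
from h import *
f=grab("wrist");p,M=pose()
hsv=cv2.cvtColor(f["frame"],cv2.COLOR_RGB2HSV)
m=np.zeros((400,640),np.uint8);cv2.circle(m,(330,204),34,255,-1)
m&=((hsv[...,2]<125)&(hsv[...,1]<60)).astype(np.uint8)*255
m=cv2.morphologyEx(m,cv2.MORPH_OPEN,np.ones((5,5)))
m=cv2.morphologyEx(m,cv2.MORPH_CLOSE,np.ones((9,9)))
k,_=cv2.findContours(m,0,2);k=max(k,key=cv2.contourArea);e=cv2.minEnclosingCircle(k)
K=ray(f,*e[0],.0685);print(e,cv2.contourArea(k),cv2.boundingRect(k),p,K,totool(K-p))
cv2.imwrite("pics/w5.png",cv2.resize(f["frame"][120:280,230:430],None,fx=3,fy=3)[:,:,::-1])
E
```

```text
((325.766845703125, 207.6632080078125), 25.23509407043457) 1795.0 (302, 183, 48, 49) [ 0.47235255 -0.37718682  0.33567338] [ 0.47628488 -0.376063    0.0685    ] [0.00360631 0.00043887 0.26717998]
```

View pics/w5.png

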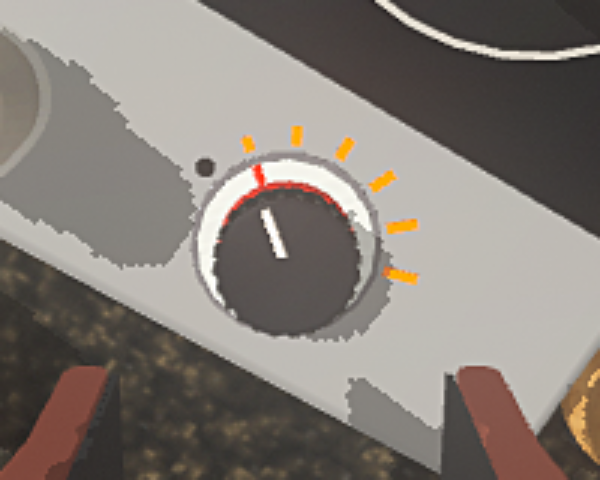

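The crop shows the right knob at setting 1 with its red band visible. It is nearly centred between the fingers, at full-image (326,208).

In the tool's units: 0.085 m / 0.2 = 0.425, 0.06 m / 0.2 = 0.3.

```bash
cat >> h.py <<'E'
def avg(n=8):
    a=[]
    for _ in range(n):
        eyes.grab_frame("side"); s=env.get_state(); a.append(np.r_[s["tcp_pos"],s["force"]])
    a=np.array(a); return a.mean(0).round(4),a.std(0).round(4)
E
```

Call:
nudge_tcp(moves=[0.01,0,0.15,0,0.0175,0.0025,0.3,0,0.0175,0.0025,0.4,0,0.0175,0.0025,0.425,0,0.0175,0.0025,0.425,0])

```text
t: 3.2
tcp_pos: [0.4755, -0.375, 0.2491]
orientation: [2.985, 0.976, 0.001]
force: [-0.3, 0.2, 0.2]
gripper_width: 0.0555
grasp_force: 0.0
```

```bash
python3 - <<'E'
from h import *
print(avg(6))
E
```

```text
(array([ 0.4757, -0.3752,  0.2499, -0.3523, -0.3352, -0.0758]), array([1.000e-04, 1.000e-04, 2.000e-04, 5.785e-01, 2.861e-01, 4.142e-01]))
```

In the tool's units: 0.01 m / 0.2 = 0.05.

Call:
nudge_tcp(moves=[0,0,0.05,0,0,0,0.05,0,0,0,0.05,0])

```text
t: 3.8
tcp_pos: [0.475, -0.3748, 0.2378]
orientation: [-2.985, -0.976, 0.001]
force: [-0.5, 0.2, 0.9]
gripper_width: 0.0559
grasp_force: 0.0
```

Call:
nudge_tcp(moves=[0,0,0,0,0,0,0,0,0,0,0,0,0,0,0,0,0,0,0,0], finger_gap=0.03, grip_n=30)

```text
t: 4.3
tcp_pos: [0.4758, -0.3756, 0.2387]
orientation: [2.984, 0.975, 0.002]
force: [3.3, -5.3, -2.2]
gripper_width: 0.0363
grasp_force: 30.0
```

```bash
python3 - <<'E'
from h import *
print(avg(3)[0],env.get_state()["gripper_width"],pose()[1].round(3))
E
```

```text
[ 0.4758 -0.3756  0.2386  3.0731 -4.2535 -3.2661] 0.03607796093023267 [[ 0.807  0.591  0.002]
 [ 0.591 -0.807 -0.002]
 [ 0.     0.003 -1.   ]]
```

In the tool's units: 0.6 rad / 4 = 0.15.

Call:
nudge_tcp(moves=[0,0,0,0.03,0,0,0,0.06,0,0,0,0.09,0,0,0,0.12,0,0,0,0.15], only="force|wid")

```text
force: [3.6, -5.1, -3.2]
gripper_width: 0.0356
grasp_force: 30.0
```

Call:
nudge_tcp(moves=[0,0,0,0.03,0,0,0,0.06,0,0,0,0.09,0,0,0,0.12,0,0,0,0.15], only="force|wid")

```text
force: [3.8, -5.0, -4.2]
gripper_width: 0.0359
grasp_force: 30.0
```

Call:
nudge_tcp(moves=[0,0,0,0.025,0,0,0,0.03,0,0,0,0.03,0,0,0,0.03])

```text
t: 5.85
tcp_pos: [0.4759, -0.3759, 0.2387]
orientation: [2.956, -1.059, 0.006]
force: [3.2, -5.9, -3.7]
gripper_width: 0.0357
grasp_force: 30.0
```

```bash
python3 - <<'E'
from h import *
s=env.get_state();print(s["moment"],s["force"],pose()[1].round(3))
E
```

```text
[-0.83319606 -0.74936638  0.02460138] [ 3.19462635 -5.93406701 -3.73632171] [[ 0.772 -0.635  0.003]
 [-0.635 -0.772 -0.003]
 [ 0.004  0.    -1.   ]]
```

Call:
nudge_tcp(moves=[0,0,0,0,0,0,0,0,0,0,0,0], finger_gap=0.056, only="wid")

```text
gripper_width: 0.0546
```

Call:
nudge_tcp(moves=[0,0,-0.15,0,0,0,-0.3,0,0,0,-0.45,0,0,0,-0.45,0,0,0,-0.45,0], only="pos")

```text
tcp_pos: [0.4751, -0.3747, 0.3287]
```

```bash
python3 - <<'E'
from h import *
print(avg(4)[0]);f=grab("wrist");p,M=pose()
print(proj(f,[.476,-.376,.0685]))
u,v=map(int,proj(f,[.476,-.376,.0685]))
c=cv2.resize(f["frame"][max(0,v-80):v+80,max(0,u-100):u+100],None,fx=3,fy=3);cv2.imwrite("pics/w6.png",c[:,:,::-1])
E
```

```text
[ 0.4747 -0.3745  0.3271 -0.3403 -0.229  -0.3399]
(np.float64(323.49763837575824), np.float64(211.9882526026831))
```

View pics/w6.png

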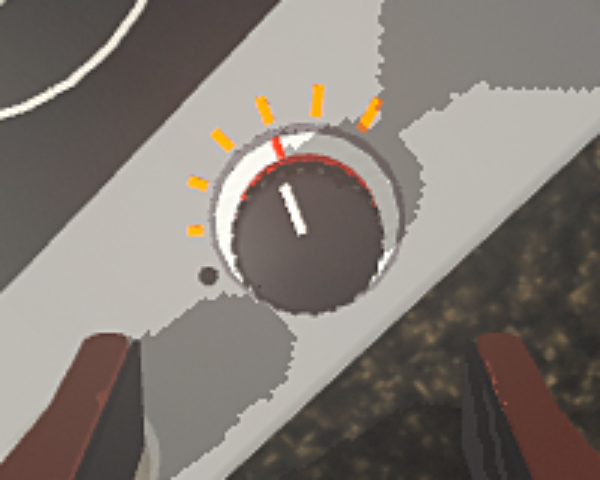

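The pointer lies on the fourth tick, so the right knob is at 4 and still out. Next I'll close the fingers and press it.

Call:
nudge_tcp(moves=[0,0,0,0,0,0,0,0,0,0,0,0,0,0,0,0], finger_gap=0, grip_n=10, only="wid")

```text
gripper_width: 0.0272
```

Call:
nudge_tcp(moves=[0,0,0.15,0,0,0,0.3,0,0,0,0.36,0,0,0,0.36,0,0,0,0.36,0], only="pos|force")

```text
tcp_pos: [0.4755, -0.3751, 0.2569]
force: [0.8, -0.1, 0.7]
grasp_force: 0.0
```

```bash
python3 - <<'E'
from h import *
print(avg(4))
E
```

```text
(array([ 0.4756, -0.3753,  0.2576, -0.0911, -0.1794,  0.104 ]), array([1.000e-04, 0.000e+00, 1.000e-04, 4.145e-01, 3.236e-01, 7.505e-01]))
```

In the tool's units: 0.022 m / 0.2 = 0.11, 0.018 m / 0.2 = 0.09.

Call:
nudge_tcp(moves=[0,0,0.05,0,0,0,0.09,0,0,0,0.11,0,0,0,0.11,0], only="pos|force|wid")

```text
tcp_pos: [0.4753, -0.375, 0.2337]
force: [1.7, -1.9, 2.8]
gripper_width: 0.0007
grasp_force: 1.5
```

Call:
nudge_tcp(moves=[0,0,0.015,0,0,0,0.03,0,0,0,0.03,0,0,0,0.03,0], only="pos|force")

```text
tcp_pos: [0.4754, -0.375, 0.2297]
force: [-1.3, 1.1, 15.1]
grasp_force: 7.6
```

In the tool's units: -0.115 m / 0.2 = -0.575, -0.11 m / 0.2 = -0.55.

Call:
nudge_tcp(moves=[0,0,-0.15,0,0,0,-0.35,0,0,0,-0.55,0,0,0,-0.575,0,0,0,-0.575,0], only="pos|force")

```text
tcp_pos: [0.475, -0.3748, 0.344]
force: [-0.7, 1.1, -0.3]
grasp_force: 0.0
```

```bash
python3 - <<'E'
from h import *
print(avg(3)[0],env.get_state()["joint_positions"].round(2))
print(totool([.456-.4754,-.187+.375,0]),pose()[1].round(3))
E
```

```text
[ 0.4746 -0.3744  0.3419 -0.1713  0.5884 -0.6049] [-0.69  0.47  1.72  0.    0.95  1.57]
[-0.13439356 -0.13288522  0.00049848] [[ 0.772 -0.635 -0.003]
 [-0.635 -0.772  0.002]
 [-0.004 -0.    -1.   ]]
```

In the tool's units: -0.134 m / 0.2 = -0.67, -0.133 m / 0.2 = -0.665, -0.7 rad / 4 = -0.175.

```bash
python3 - <<'E'
from h import *
f=grab("wrist","pics/w7.png")
h=cv2.cvtColor(f["frame"],cv2.COLOR_RGB2HSV);u,v=map(int,proj(f,[.476,-.376,.05]))
r=((h[...,0]<6)|(h[...,0]>174))&(h[...,1]>150)&(h[...,2]>120)
print(u,v,r[v-45:v+20,u-40:u+40].sum())
g=cv2.imread("pics/w4.png")[:,:,::-1];h=cv2.cvtColor(np.ascontiguousarray(g),cv2.COLOR_RGB2HSV);r=((h[...,0]<6)|(h[...,0]>174))&(h[...,1]>150)&(h[...,2]>120)
print("out ref",r[160:225,290:370].sum(),"in ref",r[30:100,60:140].sum())
E
```

```text
323 199 16
out ref 83 in ref 7
```

Call:
nudge_tcp(moves=[-0.15,-0.15,0,-0.035,-0.3,-0.3,0,-0.07,-0.45,-0.45,0,-0.105,-0.6,-0.6,0,-0.14,-0.67,-0.665,0,-0.175], only="pos")

```text
tcp_pos: [0.4548, -0.1842, 0.3417]
```

Call:
nudge_tcp(moves=[0,0,0,-0.035,0,0,0,-0.07,0,0,0,-0.105,0,0,0,-0.14,0,0,0,-0.175], only="pos")

```text
tcp_pos: [0.4558, -0.1868, 0.3419]
```

Call:
nudge_tcp(moves=[0,0,0,-0.035,0,0,0,-0.0425,0,0,0,-0.0425,0,0,0,-0.0425], only="pos")

```text
tcp_pos: [0.4559, -0.1869, 0.3424]
```

```bash
python3 - <<'E'
from h import *
print(avg(4));f=grab("wrist","pics/w8.png");p,M=pose();print(M.round(3),proj(f,[.456,-.187,.0543]))
cv2.imwrite("pics/w8.png",cv2.resize(f["frame"],(800,500))[:,:,::-1])
E
```

```text
(array([ 0.456 , -0.187 ,  0.3428,  0.4255,  0.2318, -0.1603]), array([1.000e-04, 0.000e+00, 2.000e-04, 4.131e-01, 6.067e-01, 4.566e-01]))
[[ 0.636  0.772 -0.   ]
 [ 0.772 -0.636  0.   ]
 [-0.    -0.    -1.   ]] (np.float64(325.2748075853074), np.float64(205.15763180648304))
```

View pics/w8.png

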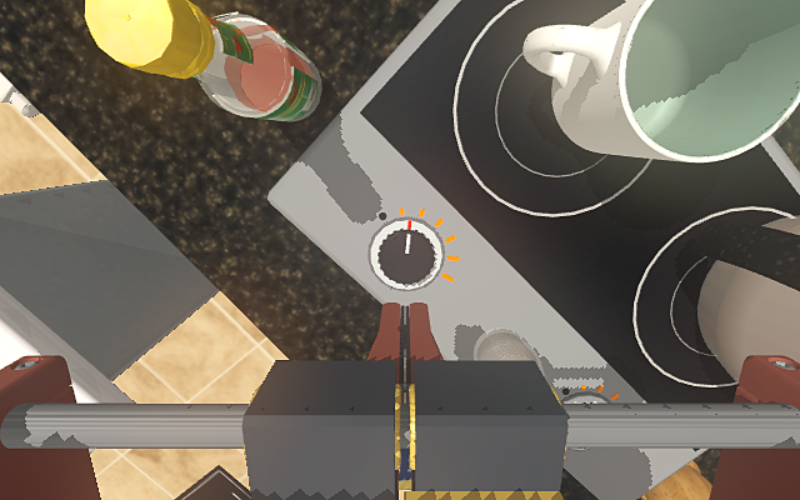

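The left knob's centre is at about (407,256) in the enlarged view, matching the prediction. Its pointer sits between 1 and 2, and it is latched in. The right knob's red-pixel count dropped from 83 to 16, so it is latched.

In the tool's units: 0.103 m / 0.2 = 0.515, 0.1 m / 0.2 = 0.5.

Call:
nudge_tcp(moves=[0,0,0.2,0,0,0,0.4,0,0,0,0.5,0,0,0,0.515,0,0,0,0.515,0], only="pos|force")

```text
tcp_pos: [0.4562, -0.1871, 0.2402]
force: [-0.0, -0.1, -0.1]
grasp_force: 0.0
```

Call:
nudge_tcp(moves=[0,0,0.025,0,0,0,0.0475,0,0,0,0.0475,0,0,0,0.0475,0], only="pos|force")

```text
tcp_pos: [0.4568, -0.1873, 0.2317]
force: [1.6, -0.2, 3.4]
grasp_force: 1.6
```

Only 3.4 N, so it isn't at the stop yet. I'll press 2 mm more, then lift and open the fingers.

In the tool's units: 0.002 m / 0.2 = 0.01.

Call:
nudge_tcp(moves=[0,0,0.01,0,0,0,0.01,0,0,0,0.01,0], only="pos|force")

```text
tcp_pos: [0.4569, -0.1874, 0.2297]
force: [1.6, 0.3, 11.0]
grasp_force: 4.9
```

Call:
nudge_tcp(moves=[0,0,-0.15,0,0,0,-0.3,0,0,0,-0.45,0,0,0,-0.45,0], only="pos|force")

```text
tcp_pos: [0.457, -0.1874, 0.3218]
force: [0.5, -0.9, 0.1]
grasp_force: 0.0
```

Call:
nudge_tcp(moves=[0,0,0,0.035,0,0,0,0.07,0,0,0,0.105,0,0,0,0.14,0,0,0,0.17], finger_gap=0.056, only="pos")

```text
tcp_pos: [0.4555, -0.1868, 0.3175]
```

Call:
nudge_tcp(moves=[0,0,0,0,0,0,0,0])

```text
t: 13.45
tcp_pos: [0.4558, -0.1869, 0.318]
orientation: [-3.124, -0.321, 0.002]
force: [-0.2, 0.2, -0.3]
gripper_width: 0.0527
grasp_force: 0.0
```

```bash
python3 - <<'E'
from h import *
print(avg(3)[0]);f=grab("wrist","pics/w9.png")
h=cv2.cvtColor(f["frame"],cv2.COLOR_RGB2HSV);u,v=map(int,proj(f,[.456,-.187,.05]))
r=((h[...,0]<6)|(h[...,0]>174))&(h[...,1]>150)&(h[...,2]>120)
print(u,v,r[v-45:v+20,u-40:u+40].sum())
print(pose()[1].round(3),env.get_state()["joint_positions"].round(2))
E
```

```text
[ 0.4559 -0.187   0.3183  0.3277 -0.5865 -0.3356]
324 211 103
[[ 0.979  0.202 -0.   ]
 [ 0.202 -0.979  0.   ]
 [-0.    -0.    -1.   ]] [-0.41  0.36  1.98 -0.    0.8   0.95]
```

Knob B is out (103 red pixels). Now I'll grip it and turn it counter-clockwise to the stop.

In the tool's units: 0.0795 m / 0.2 = 0.3975, 0.07 m / 0.2 = 0.35.

Call:
nudge_tcp(moves=[0,0,0.2,0,0,0,0.35,0,0,0,0.3975,0,0,0,0.3975,0,0,0,0.3975,0], finger_gap=0.056, only="pos|force")

```text
tcp_pos: [0.4566, -0.1873, 0.24]
force: [-0.2, -0.2, 0.1]
grasp_force: 0.0
```

Call:
nudge_tcp(moves=[0,0,0,0,0,0,0,0,0,0,0,0,0,0,0,0,0,0,0,0], finger_gap=0.03, grip_n=15, only="pos|force|wid")

```text
tcp_pos: [0.4565, -0.1874, 0.2398]
force: [0.4, -2.7, 2.3]
gripper_width: 0.036
grasp_force: 15.0
```

Call:
nudge_tcp(moves=[0,0,0,-0.03,0,0,0,-0.06,0,0,0,-0.09,0,0,0,-0.12,0,0,0,-0.15], only="force|wid")

```text
force: [0.6, -1.1, 1.7]
gripper_width: 0.0363
grasp_force: 15.0
```

Call:
nudge_tcp(moves=[0,0,0,-0.025,0,0,0,-0.0375,0,0,0,-0.0375])

```text
t: 15.45
tcp_pos: [0.4564, -0.1872, 0.2395]
orientation: [2.792, 1.439, 0.001]
force: [0.8, -2.3, 1.2]
gripper_width: 0.0365
grasp_force: 15.0
```

```bash
python3 - <<'E'
from h import *
s=env.get_state();print(s["moment"],s["force"],pose()[1].round(3))
E
```

```text
[-0.37988625 -0.23957727 -0.18791884] [ 0.7788659  -2.33712555  1.16646045] [[ 0.58   0.814  0.001]
 [ 0.814 -0.58  -0.   ]
 [ 0.     0.001 -1.   ]]
```

Call:
nudge_tcp(moves=[0,0,0,0,0,0,0,0,0,0,0,0], finger_gap=0.056, only="wid")

```text
gripper_width: 0.0546
```

Call:
nudge_tcp(moves=[0,0,-0.15,0,0,0,-0.3,0,0,0,-0.45,0,0,0,-0.45,0,0,0,-0.45,0], only="pos")

```text
tcp_pos: [0.456, -0.1869, 0.3295]
```

```bash
python3 - <<'E'
from h import *
print(avg(4)[0]);f=grab("wrist");u,v=map(int,proj(f,[.456,-.187,.0685]));print(u,v)
cv2.imwrite("pics/w10.png",cv2.resize(f["frame"][v-80:v+80,u-100:u+100],None,fx=3,fy=3)[:,:,::-1])
E
```

```text
[ 0.4557 -0.1868  0.3283  0.0592 -0.5294 -0.3425]
326 215
```

View pics/w10.png

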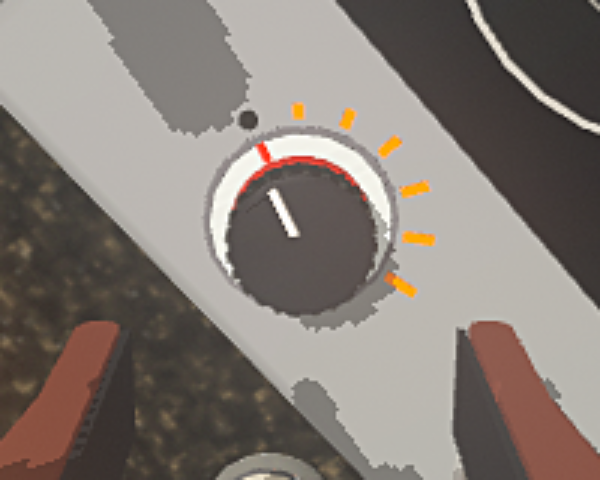

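The pointer lines up with the dot, so the left knob is at off and out. Now I'll press it in.

In the tool's units: 0.08 rad / 4 = 0.02.

Call:
nudge_tcp(moves=[0,0,0,0.02,0,0,0,0.02,0,0,0,0.02,0,0,0,0.02,0,0,0,0.02], finger_gap=0, grip_n=10, only="wid")

```text
gripper_width: 0.0196
```

Call:
nudge_tcp(moves=[0,0,0.15,0,0,0,0.3,0,0,0,0.36,0,0,0,0.36,0,0,0,0.36,0], only="pos|force|wid")

```text
tcp_pos: [0.4565, -0.1872, 0.2578]
force: [0.7, 0.2, 0.8]
gripper_width: 0.0008
grasp_force: 0.0
```

Call:
nudge_tcp(moves=[0,0,0.05,0,0,0,0.09,0,0,0,0.12,0,0,0,0.12,0], only="pos|force")

```text
tcp_pos: [0.4564, -0.1872, 0.233]
force: [1.8, -0.6, 3.1]
grasp_force: 1.5
```

Call:
nudge_tcp(moves=[0,0,0.01,0,0,0,0.0225,0,0,0,0.0225,0,0,0,0.0225,0], only="pos|force")

```text
tcp_pos: [0.4565, -0.1872, 0.2297]
force: [-0.7, 0.6, 12.3]
grasp_force: 6.4
```

At the stop. I'll lift and back off to view both knobs.

In the tool's units: -0.19 m / 0.2 = -0.95, -0.15 m / 0.2 = -0.75.

Call:
nudge_tcp(moves=[0,0,-0.15,0,0,0,-0.35,0,0,0,-0.55,0,0,0,-0.75,0,0,0,-0.95,0], only="pos")

```text
tcp_pos: [0.4552, -0.1866, 0.4198]
```

```bash
python3 - <<'E'
from h import *
print(totool([-.02,-.09,0]).round(3))
E
```

```text
[-0.082  0.043 -0.   ]
```

Call:
nudge_tcp(moves=[-0.15,0.05,-0.1,0.035,-0.3,0.1,-0.25,0.07,-0.425,0.2,-0.4,0.105,-0.425,0.2,-0.4,0.14,-0.425,0.2,-0.4,0.175], only="pos")

```text
tcp_pos: [0.4314, -0.2785, 0.4992]
```

```bash
python3 - <<'E'
from h import *
print(avg(5)[0]);f=grab("wrist")
cv2.imwrite("pics/w11.png",cv2.resize(f["frame"][:290,60:580],None,fx=1.53,fy=1.53,interpolation=cv2.INTER_CUBIC)[:,:,::-1])
h=cv2.cvtColor(f["frame"],cv2.COLOR_RGB2HSV)
r=((h[...,0]<6)|(h[...,0]>174))&(h[...,1]>150)&(h[...,2]>120)
for K in([.456,-.187,.05],[.476,-.376,.05]):
    u,v=map(int,proj(f,K));print(u,v,r[v-25:v+20,u-25:u+25].sum())
E
```

```text
[ 0.4316 -0.2777  0.4982 -0.1836 -0.1817 -0.0478]
256 138 7
408 149 8
```

View pics/w11.png

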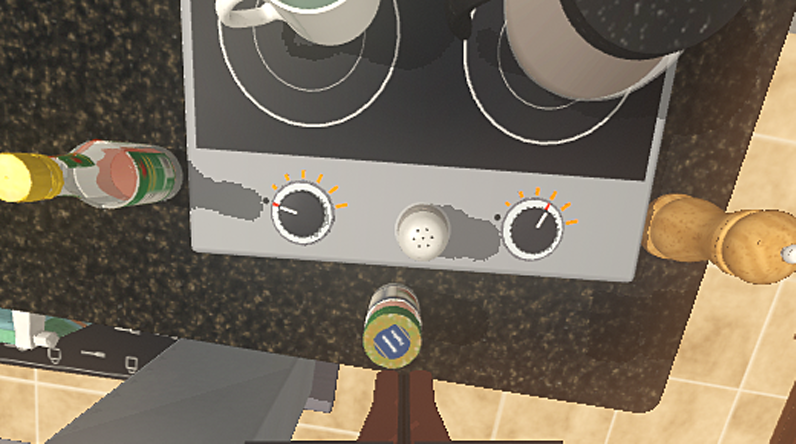

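Both knobs are in with no band showing. The left pointer at (278,206) is at the off dot, the right pointer at (546,208) is at tick 4, and everything is still standing.

```bash
python3 -c "
from cell import env, eyes
print(env.finish_job())"
```

```text
the job is handed in; nothing more can be done
None
```

I handed the job in with the carafe's (right) knob at 4 and the mug's (left) knob at off; the last picture showed both pushed in and nothing visibly moved. The hand-in returned no verdict.

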